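# Shut the jar cupboard and open a topping jar

## Task

The red-lidded topping jar has been taken out of the little jar cupboard and set in the rack, but the cupboard door was left open: first push the door shut until its roller catch takes hold. Then unscrew the jar's tight red lid anticlockwise, keeping the jar seated in its square well, which braces it against turning, and stop turning once the threads let go. Lift the lid off and finish while still holding it, level and still, just above the open mouth and clear of it, so that it can go straight back on; leave the other jars, the pail and the carton where they are.

Things in the scene. Friction and masses are not known exactly. Their poses are not given: they have to be found in the camera images.
- door (a joint): Opening angle of the cupboard door in rad: 0 shut and held by the catch, growing as the free edge swings out towards the robot; starts between 0.45 and 0.85. The door stays where it is left. Just before it is shut (about 0.06) a sprung roller catch resists: about 6.5 N at the free edge pushes past it, then it snaps in and holds the door at 0
- door_hinge (a point): Vertical hinge line of the door, at the height of the door's top edge (237 mm above the counter), in the plane of its outer face. Pine panel 274 mm wide, 234 high, 15 thick, hinged on its left edge seen from the robot. Axes turn with the door: x from the outer face into the door (pushing direction), y from the free edge to the hinge edge, z up
- door_push (a point): Point on the door's flat outer face near its free edge, 225 mm from the hinge line, 25 mm below the top edge (212 mm above the counter): the place to push, along +x; axes as door_hinge. A steel knob 28 mm across stands 43 mm out of the face 104 mm lower, near the free edge. The cupboard is 280 mm wide, 210 deep, 240 high, nothing on top
- rack: Pine topping rack fixed to the counter: block 106 x 356 x 42 mm, long side along its y; origin under its centre; z up. Three square wells 69 mm wide, 30 mm deep (floor 12 mm above the counter), centres on its y axis at -115, 0 and +115 mm. The red-lidded jar may stand in any of them, the two other jars in the rest
- jar: The jar to open: cream square jar, red label band, body 66 x 66 mm, 66 mm high, shoulder narrowing up to 80 mm, round neck 46 mm across up to the mouth at 106 mm, about 0.45 kg; origin under its centre, z up, sides along the rack's. Loose in its well: 1.5 mm play each side lets it turn about 3 degrees, no more; it lifts out if the lid is pulled before the threads let go
- jar_mouth (a point): Centre of the jar's mouth, on the rim, 106 mm above the jar's underside (118 mm above the counter)
- lid: The red lid, origin at the centre of its underside (8 mm below lid_center), same axes. Three lugs in its skirt hold it under three sloping threads of the neck, with a springy seal. It is tight: about 0.5 N m to start; a grip of about 30 N holds it. Only anticlockwise (seen from above) loosens it
- lid_center (a point): Centre (half-way up) of the red twist-off lid: ribbed disc 58 mm across, 16 mm high, 60 g; screwed on, this point is 3.5 mm below the rim. z up; x along the white line on its top, at the start along the jar's x. For 20 mm below the lid the jar is narrower than the lid
- lid_mark (a point): Outer end of the lid's white line, 28 mm along x from lid_center, same height. While turned anticlockwise the lid rises 1.5 mm; its lugs come clear of the threads after about 60 degrees; 75 degrees is the middle of the gaps in which it lifts off freely; at about 94 degrees the lugs would meet the next stops
- jar_white: Bystander: the same jar with a white lid and band, closed (110 mm high), loose in another well; origin under its centre
- jar_blue: Bystander: the same jar with a dark blue lid and band, closed (110 mm high), loose in another well; origin under its centre
- pail: Bystander: steel pail 84 mm across the top and 85 mm high with a spoon leaning in it, loose; origin under its centre
- carton: Bystander: brown card carton 75 x 105 x 38 mm, loose; origin under its centre
There are look-alikes about, which are no part of the job. Leave any green or yellow look-alike of the jar alone.

How it is judged:
By the outcome, as a careful person would: the job done as asked, in the order asked, and still so for the second after the job is handed in, while the arm keeps its last pose, push and grip.
It also fails if it takes over 61 s, if anything falls off the work surface, if the arm or the gripper's body presses on something with over 40 N, if the wrist force passes 120 N, or if a joint passes its speed limit or range.

## Robot

A 6-joint arm with a two-finger parallel gripper is mounted at the origin on the work surface. World frame = base frame: x ahead of the robot, y to its left, z up, the work surface at z = 0. Lengths are in m, angles in rad, forces in N, time in s.
With the tool pointing down it reaches from about 0.35 to 0.775 m from the base axis. Payload 5.5 kg.
Tool frame: the origin (TCP) lies midway between the tips of the shut fingers; the grasp point (between the pads) lies grip_point_offset behind it (grip_point_offset is the distance from the TCP to the grasp point, in m); z points along the fingers, y is the direction in which the jaws open and shut (so a half turn about z gives the same grasp; the last joint's range is limited). The gripper opens to 85 mm and grips with 20 to 120 N. Pads are 22 mm wide; open, the fingers measure 114 mm over their backs; the gripper's body (76 mm by 85 mm) begins 54 mm behind the grasp point. The pads swing forward as they close: fully open they stand 13 mm farther back than shut.
Start: joints at [-1.442, 0.313, 0.046, 1.304, 0, 1.431], TCP at [0.153, -0.554, 0.231] pointing down, gripper open.
Joint ranges: [-2.76, 2.76], [-0.86, 1.69], [-1.03, 1.26], [-2.2, 2.34], [-1.47, 1.5], [-3.14, 3.14]. Speed limits (rad/s): [2.57, 2.57, 3.14, 3.14, 3.14, 3.14].

## Interface

Orientations are given as a unit quaternion [w, x, y, z].
In Python, from workcell import * gives the robot as it stands.
- The arm moves only by the tool send_rows, never from a script. Its argument "series" is one flat list of numbers, 7 for each row, row after row: the shift along the tool's x, y, z in cm, then the turn, a rotation vector about the tool's x, y, z in degrees, then the opening, from 0 (shut) to 1 (fully open). A call has 1 to 10 rows; each row is the pose to reach, as a shift and turn from the pose commanded when the call began, along the tool's axes at that moment; what a row does not reach only later rows make up. A row lasts 1/12 s, in which the tool goes at most 41.7 mm and 7.16 degrees, less where a joint would pass 70% of its speed; a pose out of reach is approached as far as the arm can. A call with a gripper value outside its range is refused whole. The fingers move at their own pace and stop on an object; "newtons" is the grip in N (left out, the last holds). Time passes only in rows, so rows that repeat a pose let the fingers close. It gives the time, the measured TCP pose, the force and the opening at its end, in the units of the state.
- get_state(): the state, without advancing time (a new reading comes with each control period).
- read_camera(name): name is "side" or "top"; returns the picture (420x560x3 uint8, blue, green, red); there is no depth.
- camera_info(name): a dict with "K" (3x3 intrinsics, pixels), "xyz" and "attitude" of the camera in the world. Camera axes: x right, y down, z forward; pixel columns grow to the right and rows downward; lengths in m; the calibration is good to about 2 mm. A picture is of the moment at which its call begins. camera_info takes no time and is no camera call.
- hand_in(): hands the job in, once; it reports no verdict.
Trained networks look in the newest picture that a camera, given by its name, has taken for a name from the list of things; names that differ only in an ending like _2 or _b are one class to them, and where a whole thing is asked for, a point or a joint stands for the part that bears it (a point fixed in the world has none). Each returns a list of dicts, best first, with "p" (0 to 1); they miss things now and then, are a little off and sometimes report something else, mostly with a low value. They report only what shows in the picture. A call takes as long as a camera call. They do not tell look-alikes from the thing itself.
- silhouettes(camera, label): "pixels" (420x560 bool, what is visible of it) and "box" ([left, top, width, height] in pixels, round what is visible of it).
The state is a dict: "clock": time; "joint_pos": joint angles; "qvel": joint speeds; "tau": joint torques, N m; "tcp_pos": TCP position; "orientation": TCP orientation; "wrist_force": force on the tool from outside, world axes, zero at the start; "ft_torque": the same for the moment, N m; "finger_gap": finger opening in m.
Only numpy, scipy, OpenCV 4.12 (cv2) and the standard library are available. Lean on these libraries where they do the work, as an engineer would, in place of code of your own. Each camera call takes 0.05 s, during which the arm holds its last target. There are 200 camera calls.

## Working session

There is one attempt and no reset: what is moved stays moved. The work goes in short steps, Python scripts to look and compute and a tool call to move; the robot and the scene stay as the last step left them, time stands still between calls to the robot, and variables do not carry over. Pictures are saved under pics/ and viewed, about 8 in all and at most 12, crops included, and the job is handed in when it is done.

Besides the shell and the picture viewer there is one more tool, called after "Request:" as a command line: name --argument value ..., lists and objects as JSON in quotes. send_rows: Moves the arm, as the interface text tells. Its arguments: {"type":"object","properties":{"series":{"type":"array"},"newtons":{"type":"number"}},"required":["series"]}

```bash
mkdir -p pics; ls; python3 - <<'E'
from workcell import *
import cv2
s=get_state(); print(s)
for c in("side","top"):
    i=camera_info(c); print(c,i)
    cv2.imwrite(f"pics/{c}0.png",read_camera(c))
    for n in("jar","lid","rack","door","jar_white","jar_blue","pail","carton"):
        for d in silhouettes(c,n)[:3]: print(c,n,round(d["p"],2),d["box"])
print(get_state()["clock"])
a=cv2.imread("pics/side0.png");b=cv2.imread("pics/top0.png")
E
```

```text
pics
{'clock': 0.0, 'joint_pos': array([-1.44163201e+00,  3.13986884e-01,  4.49649056e-02,  1.30357192e+00,
       -3.02890991e-05,  1.43119411e+00]), 'qvel': array([-1.21352580e-03,  1.08909698e-03, -2.23205150e-03,  1.55004356e-03,
       -1.38816001e-03,  9.13499301e-05]), 'tau': array([-3.02069930e-04, -4.80633008e+01,  2.98528862e+01,  1.96413085e-02,
       -1.36986205e-04, -5.45306605e-06]), 'tcp_pos': array([ 0.15260161, -0.55385472,  0.23041079]), 'orientation': array([-8.98853051e-04,  9.90983747e-01,  1.33979121e-01, -1.04536365e-05]), 'wrist_force': array([0.47493417, 0.77749565, 1.32015492]), 'ft_torque': array([-0.06121345,  0.02209761,  0.04268054]), 'finger_gap': 0.08569232044183407}
side {'K': array([[454.7450182 ,   0.        , 279.83148346],
       [  0.        , 454.7450182 , 208.68462837],
       [  0.        ,   0.        ,   1.        ]]), 'xyz': array([0.26325013, 0.87845072, 1.10937429]), 'attitude': array([ 0.06072563, -0.18872674,  0.91563642, -0.34972069])}
side jar 0.66 [224.1, 224.6, 33.4, 38.2]
side jar 0.64 [293.8, 212.5, 26.8, 21.4]
side jar 0.63 [347
[... 630 characters left out ...]
0.        ,   1.        ]]), 'xyz': array([0.39197606, 0.07421059, 1.11966777]), 'attitude': array([-0.07426579,  0.70834579, -0.69990228,  0.05355034])}
top jar 0.86 [238.8, 160.3, 29.4, 27.2]
top jar 0.63 [285.6, 278.9, 35.5, 30.4]
top jar 0.6 [339.1, 267.6, 31.9, 34.7]
top lid 0.93 [301.7, 217.3, 24.3, 24.1]
top lid 0.33 [355.1, 133.6, 52.4, 118.6]
top rack 0.79 [201.5, 207.5, 134.4, 44.8]
top door 0.87 [356.5, 131.6, 51.4, 123.9]
top door 0.64 [300.1, 215.5, 26.2, 25.0]
top jar_white 0.61 [256.7, 216.2, 23.8, 25.7]
top jar_blue 0.57 [212.8, 220.7, 24.7, 24.4]
top pail 0.62 [113.6, 212.3, 36.7, 30.5]
top carton 0.77 [280.1, 115.1, 47.1, 44.6]
top carton 0.25 [297.8, 215.1, 27.6, 25.1]
0.9
```

View pics/side0.png

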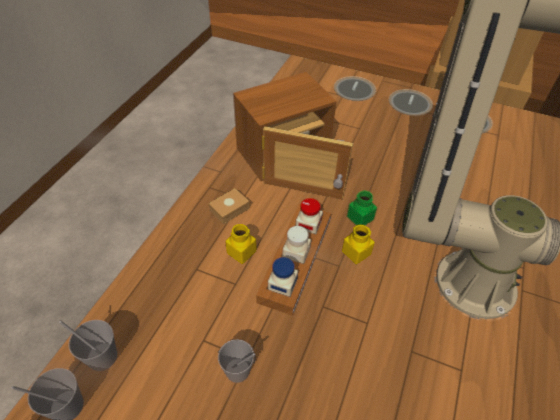

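View pics/top0.png

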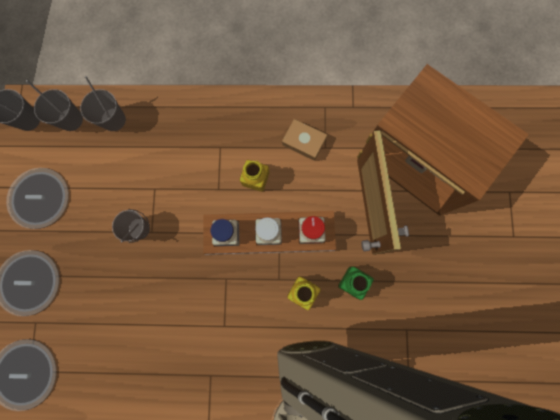

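The top view shows the open door: its top edge runs from the hinge at (378,132) to the free edge at (398,248), and its outer face with the knob (370,245) looks left. The red lid is at (313,228), in the rack's right-hand well. White is at (268,229) and blue at (223,231). Look-alikes stand nearby: yellow and green jars at (303,293), (254,172) and (357,283).

```bash
cat > h.py <<'E'
from workcell import *
import cv2, numpy as np
from scipy.spatial.transform import Rotation as R
def rot(q): return R.from_quat(np.roll(q,-1))
def ray(c,u,v,z):
    i=camera_info(c); d=rot(i["attitude"]).apply(np.linalg.inv(i["K"])@[u,v,1])
    return i["xyz"]+d*(z-i["xyz"][2])/d[2]
def proj(c,p):
    i=camera_info(c); q=i["K"]@rot(i["attitude"]).inv().apply(np.array(p)-i["xyz"]); return q[:2]/q[2]
def blob(c,l,k=0):
    d=silhouettes(c,l)[k]; y,x=np.nonzero(d["pixels"]); return x.mean(),y.mean()
E
python3 - <<'E'
from h import *
np.set_printoptions(precision=4,suppress=True)
print(rot(get_state()["orientation"]).as_matrix())
import workcell; print([n for n in dir(workcell) if not n.startswith('_')]); print(globals().get("grip_point_offset"))
for n,p in dict(hinge=(378,132),free=(398,248),kn=(370,245),).items(): print(n,ray("top",*p,.237))
a=read_camera("top");b=read_camera("side")
print("lids",ray("top",313,228,.1225),ray("top",268,229,.1225),ray("top",223,231,.1225))
def red(im):
    h=cv2.cvtColor(im,cv2.COLOR_BGR2HSV); m=((h[...,0]<6)|(h[...,0]>174))&(h[...,1]>190)&(h[...,2]>90)
    n,l,s,c=cv2.connectedComponentsWithStats(m.astype(np.uint8)); k=1+s[1:,4].argmax(); return s[k],c[k]
for c,im in(("top",a),("side",b)): 
    s,ce=red(im); print(c,s,ce,ray(c,*ce,.12))
print("lid net",silhouettes("top","lid")[0]["box"])
d=[x for x in silhouettes("top","rack")][0]["box"];print("rack",d)
for z,n,u,v in((.04,"green",357,283),(.04,"y",303,293)):print(n,ray("top",u,v,.1))
cv2.imwrite("pics/z1.png",np.hstack([cv2.resize(a[110:280,270:440],(400,400),interpolation=2),cv2.resize(a[195:260,280:345],(400,400),interpolation=2)]))
E
```

```text
[[ 0.9641  0.2655 -0.    ]
 [ 0.2655 -0.9641 -0.0001]
 [-0.      0.0001 -1.    ]]
['MotionError', 'camera_info', 'get_state', 'grip_point_offset', 'hand_in', 'read_camera', 'silhouettes']
0.0187
hinge [ 0.7161 -0.1292  0.237 ]
free [ 0.4512 -0.1643  0.237 ]
kn [ 0.457  -0.1039  0.237 ]
lids [0.5059 0.0132 0.1225] [0.5021 0.1255 0.1225] [0.4958 0.2384 0.1225]
top [303 217  22  21 308] [313.1786 227.7987] [0.5067 0.0126 0.12  ]
side [301 199  20  16 237] [310.3671 206.5232] [0.5065 0.0177 0.12  ]
lid net [301.3, 216.7, 24.3, 24.7]
rack [201.6, 209.1, 133.1, 41.2]
green [ 0.3726 -0.097   0.1   ]
y [0.3463 0.0368 0.1   ]
```

View pics/z1.png

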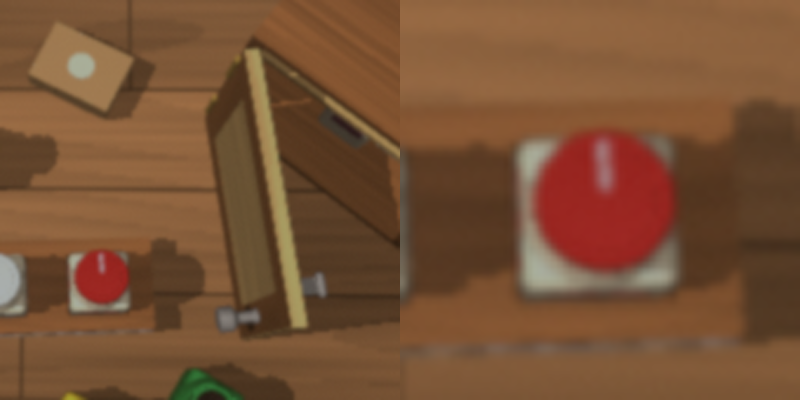

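The crop puts the door's outer top edge from (374.1,131.2) to (393.7,249.4), and the cupboard's front top edge through (378,128) and (440,176). The lid's white line points up, roughly world +x.

```bash
python3 - <<'E'
from h import *
np.set_printoptions(precision=4,suppress=True)
H=ray("top",374.1,131.2,.237);F=ray("top",393.7,249.4,.237)
A=ray("top",378.4,127.9,.24);B=ray("top",440,175.9,.24)
print(H,F,np.linalg.norm(F-H)); 
ad=np.arctan2(*(F-H)[[1,0]]);ac=np.arctan2(*(B-A)[[1,0]])
print("deg door,shut",np.degrees([ad,ac]),"open",ac-ad, (ac-ad+np.pi)%(2*np.pi)-np.pi)
ac0=ac; d=(ac-ad+np.pi)%(2*np.pi)-np.pi
tc=get_state()["tcp_pos"]; print(tc)
for f in(1,.75,.5,.25,.1,0):
    a=ac0-d*f; u=np.array([np.cos(a),np.sin(a)]); n=np.array([-u[1],u[0]])*np.sign(d)
    P=H[:2]+.225*u; print(f,P,"push dir",n,"standoff 60mm",P-.06*n, "r",np.hypot(*P))
E
```

```text
[ 0.7179 -0.1204  0.237 ] [ 0.4481 -0.1549  0.237 ] 0.27208457652702606
deg door,shut [-172.7111 -130.1287] open 0.7432043989714123 0.7432043989714123
[ 0.1527 -0.5544  0.2313]
1 [ 0.4948 -0.1489] push dir [ 0.1269 -0.9919] standoff 60mm [ 0.4872 -0.0894] r 0.5166964932840461
0.75 [ 0.5039 -0.1897] push dir [ 0.3079 -0.9514] standoff 60mm [ 0.4854 -0.1326] r 0.5383983771282935
0.5 [ 0.5204 -0.228 ] push dir [ 0.4784 -0.8781] standoff 60mm [ 0.4917 -0.1753] r 0.5681345142037372
0.25 [ 0.5436 -0.2627] push dir [ 0.6324 -0.7747] standoff 60mm [ 0.5057 -0.2162] r 0.6037836181080437
0.1 [ 0.5606 -0.2812] push dir [ 0.7146 -0.6995] standoff 60mm [ 0.5177 -0.2392] r 0.6271314253715213
0 [ 0.5729 -0.2924] push dir [ 0.7646 -0.6445] standoff 60mm [ 0.5271 -0.2538] r 0.6432481592153517
```

Request:
send_rows --series '[0,0,-4,0,0,0,0,4,-3,-7,0,0,0,0,45,-36,-7,0,0,0,0,45,-36,-7,0,0,0,0,45,-36,-7,0,0,0,0,45,-36,-7,0,0,0,0,45,-36,-7,0,0,0,0,45,-36,-7,0,0,0,0,45,-36,-7,0,0,0,0,45,-36,-7,0,0,0,0]' --newtons 40

```text
clock: 1.93
tcp_pos: [0.3704, -0.2541, 0.2984]
orientation: [0.0, 0.991, 0.134, 0.0]
wrist_force: [0.3, -0.3, 0.7]
finger_gap: -0.0002
```

```bash
python3 - <<'E'
from h import *
s=get_state(); print(s["clock"],s["tcp_pos"],s["joint_pos"],s["finger_gap"],rot(s["orientation"]).as_matrix())
E
```

```text
1.9333 [ 0.3703557  -0.25408967  0.29836147] [-7.80379554e-01  5.48539553e-02 -1.08796190e-01  1.40614314e+00
 -1.49669469e-05  2.09285196e+00] -0.00024106568633185186 [[ 9.64206569e-01  2.65151275e-01  7.02280818e-04]
 [ 2.65151757e-01 -9.64206426e-01 -7.16328041e-04]
 [ 4.87208385e-04  8.76899196e-04 -9.99999497e-01]]
```

Request:
send_rows --series '[15.5,-12.7,0,0,0,0,0,15.5,-12.7,0,0,0,0,0,15.5,-12.7,0,0,0,0,0,15.5,-12.7,0,0,0,0,0,15.5,-12.7,0,0,0,0,0,15.5,-12.7,4,0,0,0,0,15.5,-12.7,8,0,0,0,0,15.5,-12.7,10,0,0,0,0,15.5,-12.7,10,0,0,0,0]'

```text
clock: 2.68
tcp_pos: [0.4823, -0.0906, 0.1932]
orientation: [-0.002, 0.991, 0.135, -0.004]
wrist_force: [-1.0, -0.5, -0.2]
finger_gap: 0.0001
```

```bash
python3 - <<'E'
from h import *
np.set_printoptions(precision=4,suppress=True)
im=read_camera("top")
s=get_state(); T=s["tcp_pos"]; M=rot(s["orientation"]).as_matrix(); print(s["clock"],T,s["joint_pos"],s["wrist_force"])
cv2.imwrite("pics/t2.png",cv2.resize(im[110:290,270:450],(600,600)))
H=np.array([.7179,-.1204]); yaw0=np.degrees(np.arctan2(M[1,1],M[0,1]))
for th in(.743,.6,.5,.4,.3,.2,.1,0,-.04):
    a=np.radians(-130.1)-th; u=np.array([np.cos(a),np.sin(a)]); n=np.array([-u[1],u[0]])
    P=H+.225*u-.0145*n; w=np.append(P-T[:2],0); print(th,"tool cm",100*(M.T@w),"turn z",-(np.degrees(np.arctan2(n[1],n[0]))-yaw0))
E
```

```text
2.7333 [ 0.4836 -0.0914  0.1961] [-0.35    0.172  -0.2255  1.1783 -0.0001  2.5223] [0.1775 0.2809 0.2422]
0.743 tool cm [-0.2592  4.4231 -0.0116] turn z 8.099881845090138
0.6 tool cm [-0.6903  7.6155 -0.0189] turn z -0.09341462528061584
0.5 tool cm [-0.719   9.8691 -0.0252] turn z -5.8229925765888595
0.4 tool cm [-0.5226 12.1142 -0.0324] turn z -11.552570527897089
0.3 tool cm [-0.103  14.3285 -0.0405] turn z -17.282148479205333
0.2 tool cm [ 0.5355 16.4899 -0.0493] turn z -23.011726430513548
0.1 tool cm [ 1.3866 18.5767 -0.0588] turn z -28.741304381821777
0 tool cm [ 2.4418 20.5681 -0.0689] turn z -34.470882333130014
-0.04 tool cm [ 2.9188 21.3335 -0.073 ] turn z -36.76271351365331
```

View pics/t2.png

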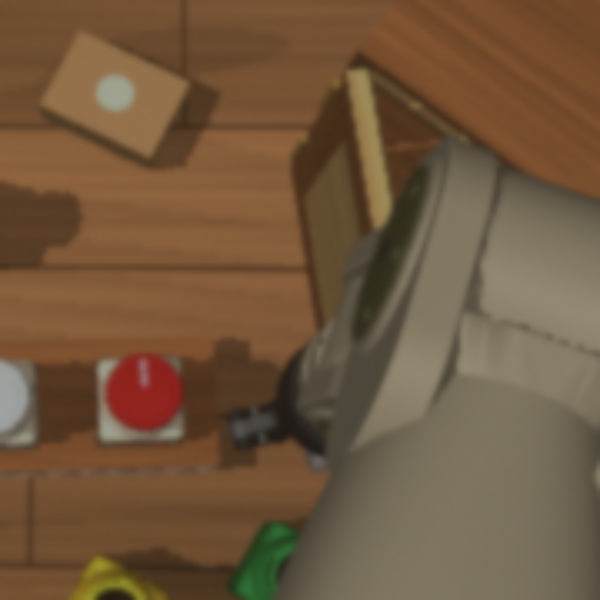

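Request:
send_rows --series '[-0.2,3,0,0,0,4,0,-0.3,4.8,0,0,0,4,0,-0.6,6.5,0,0,0,2,0,-0.7,8.2,0,0,0,-2,0,-0.7,9.9,0,0,0,-6,0,-0.6,11.3,0,0,0,-9,0,-0.4,12.8,0,0,0,-13,0,-0.1,14.3,0,0,0,-17,0,0.4,15.7,0,0,0,-21,0,0.7,17,0,0,0,-24,0]'

```text
clock: 3.57
tcp_pos: [0.5385, -0.2561, 0.2008]
orientation: [0.001, 0.941, 0.338, 0.001]
wrist_force: [-0.4, 1.6, 0.1]
finger_gap: 0.0002
```

```bash
cat > push.py <<'E'
from h import *
np.set_printoptions(precision=4,suppress=True)
s=get_state(); T=s["tcp_pos"]; M=rot(s["orientation"]).as_matrix(); print(s["clock"],T,s["joint_pos"],s["wrist_force"])
H=np.array([.7179,-.1204]); yaw0=np.degrees(np.arctan2(M[1,1],M[0,1]))
for th in(.2,.15,.1,.05,0,-.04):
    a=np.radians(-130.1)-th; u=np.array([np.cos(a),np.sin(a)]); n=np.array([-u[1],u[0]])
    P=H+.225*u-.0145*n; w=np.append(P-T[:2],0); print(th,"tool cm",100*(M.T@w),"turn z",-(np.degrees(np.arctan2(n[1],n[0]))-yaw0))
E
python3 push.py
```

```text
3.5667 [ 0.5385 -0.2561  0.2008] [-0.5785  0.3611  0.0393  1.2452  0.0003  1.873 ] [-0.3715  1.5684  0.1159]
0.2 tool cm [ 0.0009 -0.9241 -0.0033] turn z 1.0981412180781973
0.15 tool cm [-0.065   0.2012  0.0006] turn z -1.7666477575759316
0.1 tool cm [-0.0746  1.3284  0.0046] turn z -4.631436733230032
0.05 tool cm [-0.0279  2.4546  0.0086] turn z -7.496225708884168
0 tool cm [0.0751 3.5771 0.0127] turn z -10.361014684538269
-0.04 tool cm [0.1978 4.4705 0.0161] turn z -12.652845865061565
```

Request:
send_rows --series '[-0.1,0.7,0,0,0,-3,0,-0.1,1.4,0,0,0,-5,0,0,2.0,0,0,0,-6,0,0,2.5,0,0,0,-8,0,0,3.0,0,0,0,-9,0,0.1,3.5,0,0,0,-10,0,0.1,3.5,0,0,0,-10,0]'

```text
clock: 4.15
tcp_pos: [0.5607, -0.2815, 0.1992]
orientation: [0.001, 0.909, 0.418, 0.0]
wrist_force: [-2.5, -0.5, 4.5]
finger_gap: 0.0002
```

```bash
python3 push.py; python3 - <<'E'
from h import *
im=read_camera("side"); cv2.imwrite("pics/s3.png",cv2.resize(im[60:240,200:440],(800,600)))
E
```

```text
4.15 [ 0.5607 -0.2815  0.1992] [-0.593   0.4248  0.1302  1.2749 -0.0005  1.6866] [-2.4965 -0.5274  4.5421]
0.2 tool cm [ 0.6497 -4.248  -0.0058] turn z 10.952229030559224
0.15 tool cm [ 0.3922 -3.1506 -0.0043] turn z 8.087440054905095
0.1 tool cm [ 0.1898 -2.0417 -0.0028] turn z 5.222651079250994
0.05 tool cm [ 0.0431 -0.9241 -0.0012] turn z 2.357862103596858
0 tool cm [-0.0475  0.1995  0.0003] turn z -0.5069268720572424
-0.04 tool cm [-0.0795  1.1007  0.0015] turn z -2.7987580525805384
```

View pics/s3.png

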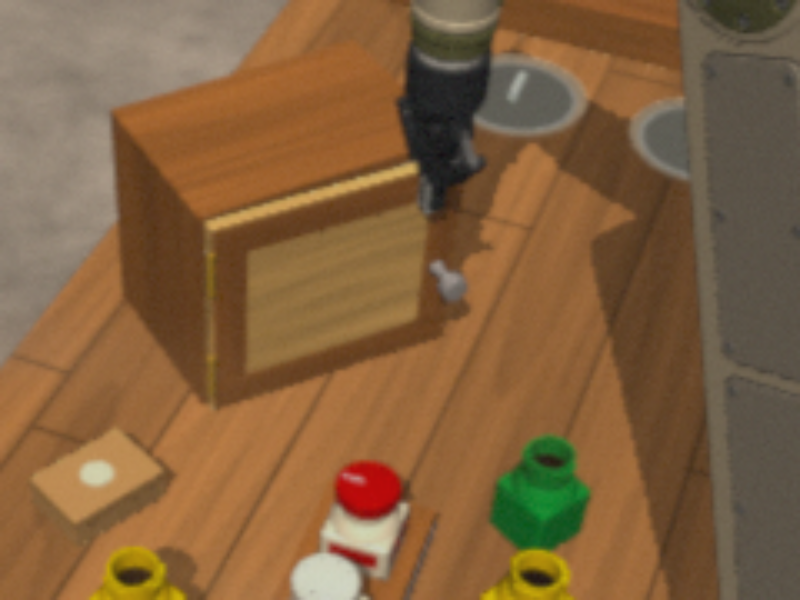

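The side view shows the door nearly flush, with the fingers at its upper free edge (430,190 in the crop). I'll push on gently through the catch and watch the force.

Request:
send_rows --series '[0,0.3,0,0,0,0,0,0,0.6,0,0,0,0,0,0,0.8,0,0,0,0,0,0,0.8,0,0,0,0,0]'

```text
clock: 4.53
tcp_pos: [0.5652, -0.2854, 0.1992]
orientation: [-0.0, 0.909, 0.418, -0.001]
wrist_force: [-4.3, 0.1, 6.1]
finger_gap: -0.0004
```

Request:
send_rows --series '[0,0.3,0,0,0,0,0,0,0.6,0,0,0,0,0,0,0.6,0,0,0,0,0]'

```text
clock: 4.78
tcp_pos: [0.5695, -0.2889, 0.1991]
orientation: [-0.001, 0.909, 0.418, -0.001]
wrist_force: [-7.6, 3.6, 8.3]
finger_gap: -0.0001
```

```bash
python3 push.py|head -1; python3 - <<'E'
from h import *
s=get_state();print(s["ft_torque"],s["tau"])
im=read_camera("top"); cv2.imwrite("pics/t4.png",cv2.resize(im[60:280,340:540],(600,660))[:600])
im=read_camera("side")
E
```

```text
4.7833 [ 0.5695 -0.2889  0.1991] [-0.5949  0.4504  0.1692  1.2919 -0.0004  1.6848] [-7.5742  3.5877  8.3377]
[ 0.51825489  1.21308065 -0.00451293] [ 1.49711603e-01 -5.01616824e+01  3.03771794e+01 -3.10331360e+00
  3.64286117e-01  4.24317390e-03]
```

View pics/t4.png

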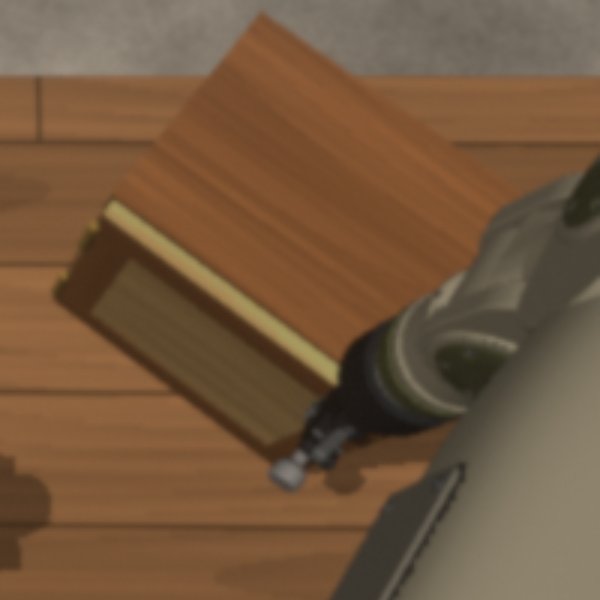

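Request:
send_rows --series '[0,0.2,0,0,0,0,0,0,0.4,0,0,0,0,0,0,0.4,0,0,0,0,0]'

```text
clock: 5.13
tcp_pos: [0.5695, -0.289, 0.1991]
orientation: [-0.004, 0.908, 0.418, -0.002]
wrist_force: [-16.0, 11.3, 13.6]
finger_gap: 0.0001
```

Request:
send_rows --series '[0,-2,0,0,0,0,0,0,-6,0,0,0,0,0,0,-10,0,0,0,0,0,0,-14,-3,0,0,0,0,0,-14,-5,0,0,0,1,0,-14,-5,0,0,0,1]'

```text
clock: 5.63
tcp_pos: [0.4675, -0.2003, 0.2528]
orientation: [0.003, 0.908, 0.418, 0.002]
wrist_force: [0.3, -1.1, 0.9]
finger_gap: 0.0235
```

```bash
python3 - <<'E'
from h import *
np.set_printoptions(precision=4,suppress=True)
s=get_state(); M=rot(s["orientation"]).as_matrix(); print(s["clock"],s["tcp_pos"],s["joint_pos"],s["wrist_force"],s["finger_gap"]);print(M)
im=read_camera("side"); print(s["clock"])
a=cv2.resize(im[60:240,200:360],(533,600)); 
b=cv2.resize(read_camera("top")[110:290,290:370],(267,600));cv2.imwrite("pics/5.png",np.hstack([a,b]))
# lid offset
L=np.array([.506,.0135]); T=s["tcp_pos"]; print(100*M.T@np.append(L-T[:2],0))
# rack direction from three lid centres
p=[ray("top",*c,.1225)[:2] for c in((313,228),(223,231))]; v=p[1]-p[0]; print("rack y deg",np.degrees(np.arctan2(v[1],v[0])),np.linalg.norm(v))
E
```

```text
5.6333 [ 0.4675 -0.2003  0.2528] [-0.5629  0.1729 -0.0844  1.307   0.0004  1.7156] [ 0.3008 -1.127   0.851 ] 0.023514900976998415
[[ 0.6501  0.7599  0.0056]
 [ 0.7599 -0.65   -0.0031]
 [ 0.0013  0.0063 -1.    ]]
5.6333
[ 18.7468 -10.9687  -0.0453]
rack y deg 92.57074646633036 0.22546949516875261
```

View pics/5.png

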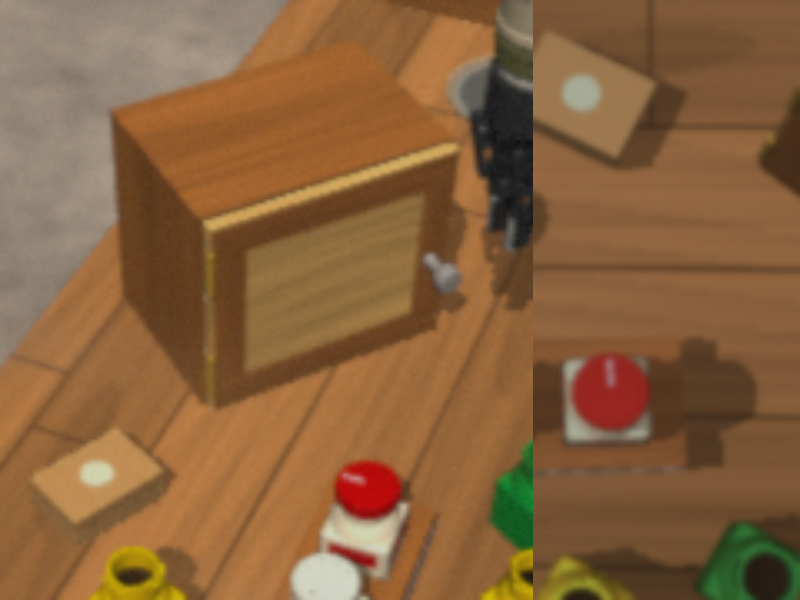

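Fingers clear and the door stays flush in both the side and top views, with no gap. Next I go above the red lid with the gripper open.

Request:
send_rows --series '[18.7,-11,0,0,0,0,1,18.7,-11,0,0,0,0,1,18.7,-11,0,0,0,0,1,18.7,-11,0,0,0,0,1,18.7,-11,2,0,0,0,1,18.7,-11,6,0,0,0,1,18.7,-11,8,0,0,0,1,18.7,-11,8,0,0,0,1]'

```text
clock: 6.4
tcp_pos: [0.5024, 0.014, 0.1618]
orientation: [-0.003, 0.908, 0.419, -0.004]
wrist_force: [-1.1, -0.1, -0.2]
finger_gap: 0.0856
```

```bash
cat > look.py <<'E'
from h import *
import sys
np.set_printoptions(precision=4,suppress=True)
s=get_state(); M=rot(s["orientation"]).as_matrix(); T=s["tcp_pos"]; print(s["clock"],T,s["joint_pos"],s["wrist_force"],s["ft_torque"],s["finger_gap"])
print("tool axis tilt deg",np.degrees(M[:2,2]),"yaw y",np.degrees(np.arctan2(M[1,1],M[0,1])))
print("to lid cm",100*M.T@(np.array([.506,.0135,T[2]])-T))
def crop(c):
    im=read_camera(c); u,v=proj(c,[.506,.0135,.12]).astype(int); return cv2.resize(im[v-45:v+45,u-30:u+30],(400,600),interpolation=cv2.INTER_CUBIC)
if len(sys.argv)>1: cv2.imwrite(sys.argv[1],np.hstack([crop("side"),crop("top")]))
E
python3 look.py pics/6.png
```

```text
6.4 [0.5024 0.014  0.1618] [-0.132   0.2156 -0.2579  1.1077  0.      2.145 ] [-1.1282 -0.0907 -0.2323] [-0.0071  0.0014  0.0126] 0.08556937622034476
tool axis tilt deg [-0.5889  0.0806] yaw y -40.467875641629895
to lid cm [ 0.1976  0.3089 -0.0038]
```

View pics/6.png

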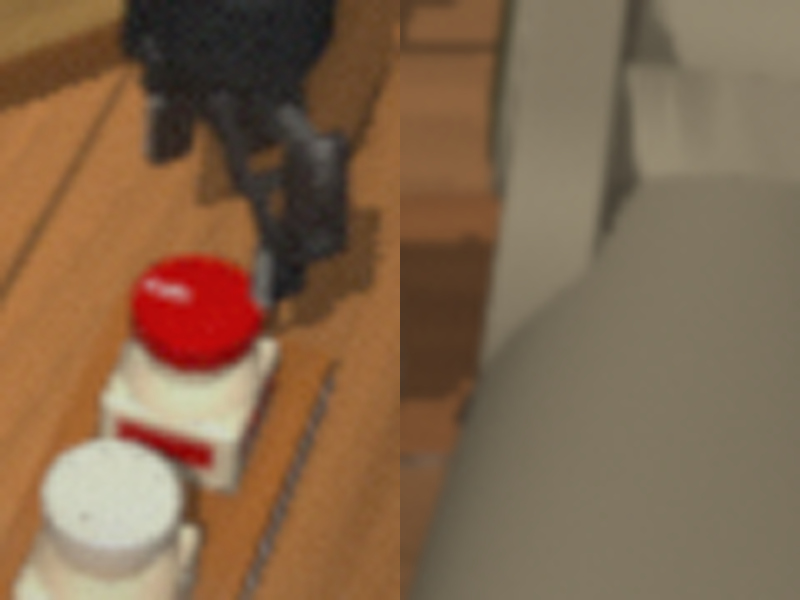

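The side view shows the open fingers straddling above the red lid. The top view is blocked by the arm. I let the arm settle and read again.

Request:
send_rows --series '[0,0,0,0,0,0,1,0,0,0,0,0,0,1,0,0,0,0,0,0,1]'

```text
clock: 6.75
tcp_pos: [0.5071, 0.0113, 0.1697]
orientation: [0.001, 0.909, 0.417, 0.001]
wrist_force: [0.4, -0.1, 0.3]
finger_gap: 0.0857
```

```bash
python3 look.py
```

```text
6.75 [0.5071 0.0113 0.1697] [-0.136   0.2083 -0.247   1.1124 -0.0001  2.1448] [ 0.4073 -0.1163  0.3316] [-0.0599 -0.014   0.0193] 0.08568758679212223
tool axis tilt deg [ 0.1797 -0.0291] yaw y -40.67983193484442
to lid cm [ 0.0951 -0.2231 -0.0004]
```

Request:
send_rows --series '[0.1,-0.1,2,0,0,0,1,0.1,-0.1,4,0,0,0,1,0.1,-0.1,5.5,0,0,0,1,0.1,-0.1,6.7,0,0,0,1,0.1,-0.1,7.5,0,0,0,1,0.1,-0.1,7.8,0,0,0,1,0.1,-0.1,7.8,0,0,0,1,0.1,-0.1,7.8,0,0,0,1]'

```text
clock: 7.42
tcp_pos: [0.5063, 0.0134, 0.0908]
orientation: [0.0, 0.909, 0.418, 0.001]
wrist_force: [-0.3, -0.9, 0.4]
finger_gap: 0.0857
```

```bash
python3 look.py pics/7.png
```

```text
7.4167 [0.5063 0.0134 0.0908] [-0.1322  0.2707 -0.3731  0.9257 -0.0001  2.1476] [-0.3295 -0.8512  0.4282] [-0.0005  0.0466  0.0006] 0.08574313826075577
tool axis tilt deg [ 0.0757 -0.015 ] yaw y -40.62044856442554
to lid cm [-0.0101 -0.0331 -0.    ]
```

View pics/7.png

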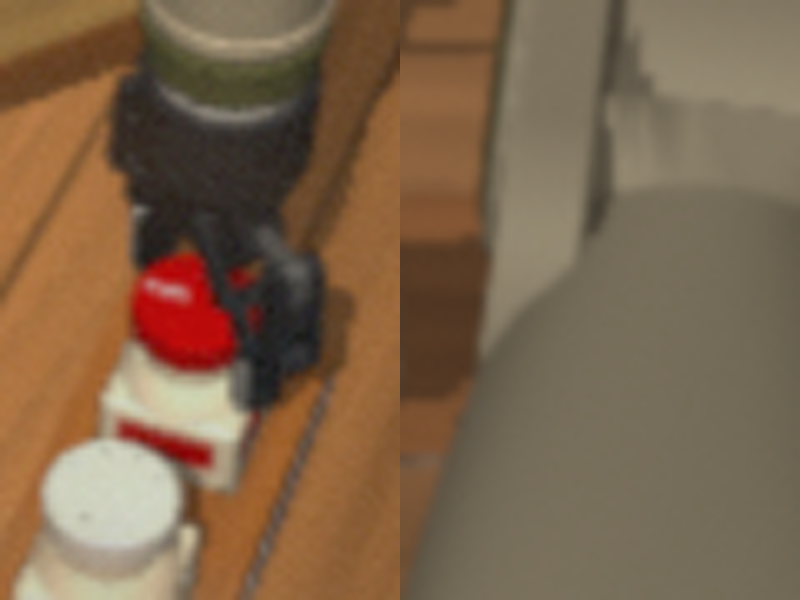

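Both fingers straddle the lid, with the near fingertip (255,380) just below the lid's skirt. I close now.

Request:
send_rows --series '[0,0,0,0,0,0,0.3,0,0,0,0,0,0,0.3,0,0,0,0,0,0,0.3,0,0,0,0,0,0,0.3,0,0,0,0,0,0,0.3,0,0,0,0,0,0,0.3]' --newtons 50

```text
clock: 8.02
tcp_pos: [0.507, 0.0132, 0.0909]
orientation: [0.001, 0.909, 0.418, 0.001]
wrist_force: [2.5, -1.4, 5.1]
finger_gap: 0.0571
```

```bash
python3 look.py
```

```text
8.0167 [0.507  0.0132 0.0909] [-0.132   0.2707 -0.373   0.9243 -0.0005  2.1476] [ 2.4766 -1.4026  5.1313] [-0.4516 -0.5338 -0.0634] 0.0570500086788482
tool axis tilt deg [ 0.1579 -0.0501] yaw y -40.61373206301325
to lid cm [-0.0425 -0.092  -0.0003]
```

Request:
send_rows --series '[0,0,0,0,0,-4,0.3,0,0,0,0,0,-8,0.3,0,0,-0.02,0,0,-12,0.3,0,0,-0.03,0,0,-16,0.3,0,0,-0.04,0,0,-20,0.3,0,0,-0.05,0,0,-24,0.3,0,0,-0.06,0,0,-28,0.3,0,0,-0.07,0,0,-32,0.3,0,0,-0.08,0,0,-36,0.3,0,0,-0.09,0,0,-40,0.3]'

```text
clock: 8.85
tcp_pos: [0.5072, 0.0129, 0.0917]
orientation: [0.002, 0.71, 0.704, 0.001]
wrist_force: [4.4, -2.9, 3.8]
finger_gap: 0.0569
```

```bash
python3 look.py
```

```text
8.85 [0.5072 0.0129 0.0917] [-0.1323  0.27   -0.3716  0.9259 -0.0011  1.4463] [ 4.4107 -2.9099  3.7965] [-0.6699 -0.735  -0.1529] 0.05691364028571347
tool axis tilt deg [ 0.1763 -0.0869] yaw y -0.44799359142643164
to lid cm [ 0.0613 -0.1217 -0.0005]
```

Request:
send_rows --series '[0,0,-0.01,0,0,-4,0.3,0,0,-0.02,0,0,-8,0.3,0,0,-0.03,0,0,-12,0.3,0,0,-0.04,0,0,-16,0.3,0,0,-0.05,0,0,-20,0.3,0,0,-0.06,0,0,-24,0.3,0,0,-0.06,0,0,-28,0.3,0,0,-0.06,0,0,-32,0.3,0,0,-0.06,0,0,-36,0.3,0,0,-0.06,0,0,-36,0.3]'

```text
clock: 9.68
tcp_pos: [0.5071, 0.013, 0.0922]
orientation: [0.002, 0.458, 0.889, 0.0]
wrist_force: [3.3, -3.1, 5.3]
finger_gap: 0.057
```

```bash
python3 look.py pics/8.png
```

```text
9.6833 [0.5071 0.013  0.0922] [-0.1322  0.2695 -0.3709  0.9274 -0.0009  0.8189] [ 3.2706 -3.0646  5.2573] [-0.6901 -0.7471 -0.0321] 0.05699756090442218
tool axis tilt deg [ 0.1636 -0.0767] yaw y 35.50411552531123
to lid cm [ 0.1078 -0.0585 -0.0004]
```

View pics/8.png

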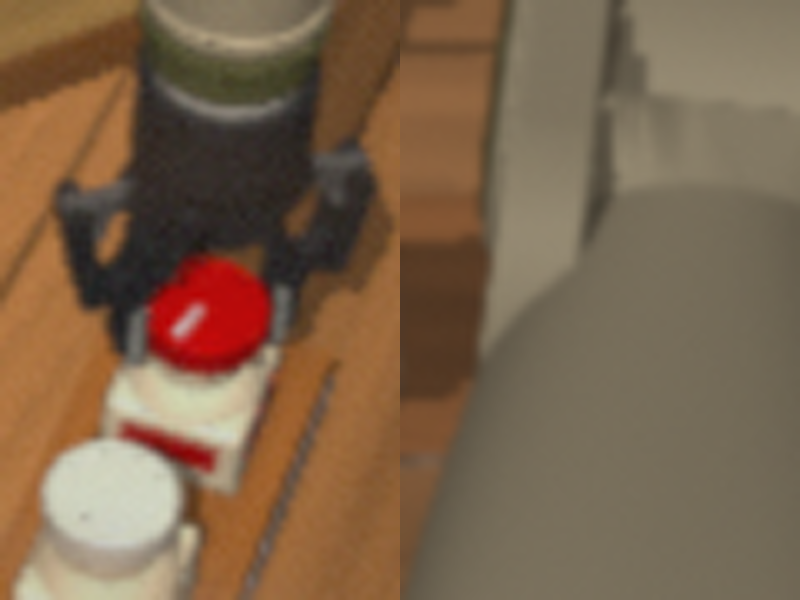

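The white line has swung round to point lower left, with its outer end near (178,330) and inner end near (203,308) in the crop. I work out the lid's angle from that.

```bash
python3 - <<'E'
from h import *
u,v=proj("side",[.506,.0135,.12]).astype(int)
f=lambda x,y: ray("side",u-30+x/6.667,v-45+y/6.667,.124)
a,b=f(178,330),f(203,308); d=a-b; print(a,b,np.degrees(np.arctan2(d[1],d[0])))
# before (pic 7): line (148,285)-(188,295)
a,b=f(145,284),f(190,296); d=a-b; print(np.degrees(np.arctan2(d[1],d[0])))
E
```

```text
[0.5085678  0.03517243 0.124     ] [0.50305436 0.01868516 0.124     ] 71.50975208745471
3.7773184526693475
```

Request:
send_rows --series '[0,0,-0.2,0,0,0,0.3,0,0,-0.5,0,0,0,0.3,0,0,-0.8,0,0,0,0.3,0,0,-1.2,0,0,0,0.3,0,0,-1.6,0,0,0,0.3,0,0,-2.0,0,0,0,0.3,0,0,-2.3,0,0,0,0.3,0,0,-2.4,0,0,0,0.3,0,0,-2.4,0,0,0,0.3,0,0,-2.4,0,0,0,0.3]'

```text
clock: 10.62
tcp_pos: [0.5055, 0.0137, 0.1155]
orientation: [-0.0, 0.459, 0.889, -0.0]
wrist_force: [-0.3, 0.4, -0.8]
finger_gap: 0.0568
```

```bash
python3 look.py pics/9.png
```

```text
10.6167 [0.5055 0.0137 0.1155] [-0.1318  0.2479 -0.3368  0.9863 -0.      0.8212] [-0.2615  0.3805 -0.8323] [-0.0171  0.0204  0.0241] 0.056766172265862454
tool axis tilt deg [-0.014  -0.0002] yaw y 35.40106294247438
to lid cm [-0.0474  0.0328 -0.    ]
```

View pics/9.png

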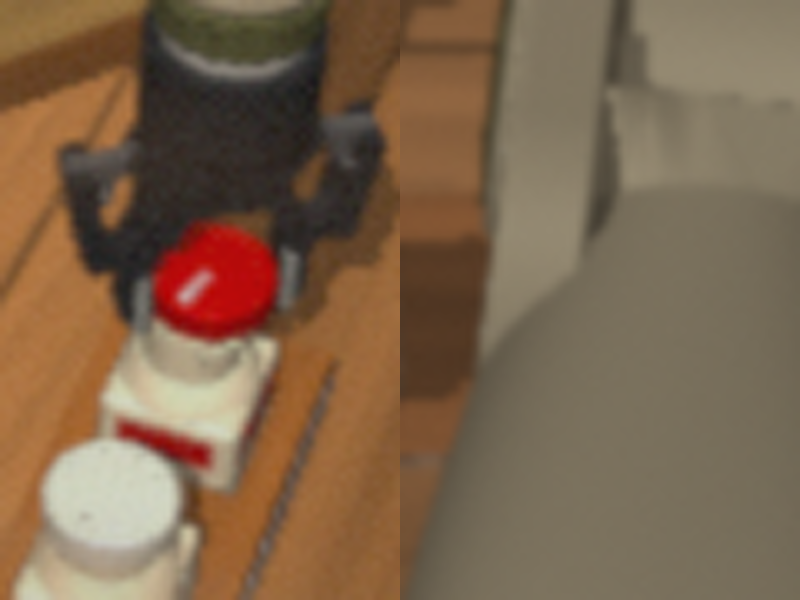

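The lid is off: the neck is visible under it, the jar's band hasn't moved, and the wrist carries only the lid's weight. I hold still for a few rows and check the door and the bystanders one last time.

Request:
send_rows --series '[0,0,0,0,0,0,0.3,0,0,0,0,0,0,0.3,0,0,0,0,0,0,0.3,0,0,0,0,0,0,0.3]'

```text
clock: 11.05
tcp_pos: [0.5056, 0.0136, 0.1154]
orientation: [-0.0, 0.459, 0.889, -0.0]
wrist_force: [0.4, -0.3, 0.1]
finger_gap: 0.0568
```

```bash
python3 look.py; python3 - <<'E'
from h import *
im=read_camera("side"); a=cv2.imread("pics/side0.png")
cv2.imwrite("pics/10.png",np.vstack([cv2.resize(im[70:190,225:385],(600,450),interpolation=cv2.INTER_CUBIC)[:300],cv2.resize(im[160:400,190:510],(400,300)).copy() @ np.eye(3) if 0 else cv2.resize(im[160:400,190:430],(600,300))]))
for n in("jar_white","jar_blue","pail","carton"): print(n,[ (round(d["p"],2),d["box"]) for d in silhouettes("side",n)[:1]])
E
```

```text
11.05 [0.5056 0.0136 0.1154] [-0.1319  0.2481 -0.3367  0.9861 -0.0001  0.8211] [ 0.4479 -0.3352  0.1293] [-0.0306 -0.0093  0.018 ] 0.056834449047709124
tool axis tilt deg [-0.0072 -0.0034] yaw y 35.39792687768811
to lid cm [-0.0325  0.025  -0.    ]
jar_white [(0.85, [280.2, 224.5, 30.8, 39.0])]
jar_blue [(0.61, [267.6, 255.3, 32.3, 39.6])]
pail [(0.68, [217.5, 338.1, 40.3, 42.7])]
carton [(0.58, [210.6, 190.6, 38.0, 32.0])]
```

View pics/10.png

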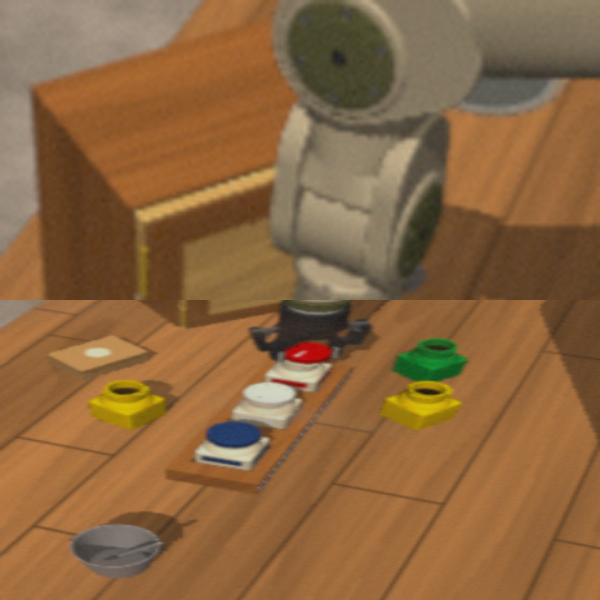

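The door's top strip sits flush against the cupboard front, though the arm hides its free end. The other jars, pail and carton are where they were. I hand in now.

```bash
python3 -c "
from workcell import *
print(hand_in())"
```

```text
the job is handed in; nothing more can be done
None
```

I shut the cupboard door, unscrewed the red lid and lifted it off. I handed the job in at about 11 s, still holding the lid over the open jar.

- **Door:** I pushed it until it stopped dead and it took about 20 N sideways without moving, well above what the catch needs. After I backed off it looked flush from the side. The arm hid its free end in the last picture, so the seated catch rests on that force reading and the earlier view. The stop came about 0.04 rad further in than my camera estimate of the shut angle, which I put down to estimate error.
- **Lid:** I gripped it at 50 N and turned it about 76° anticlockwise. The white line measured about 68–72° round, so there may have been a little slip or it is reading error. The lid lifted free with hardly any force.
- **End pose:** The jar stayed seated in its well. By calculation the lid's underside is about 13 mm above the rim, with the tool level to within 0.01° and steady. It should be centred on the mouth to about 2 mm, but the arm blocked the top camera, so I couldn't check that from above.
- **Other things:** The white and blue jars, the pail and the carton were detected within about 3 pixels of where they started.

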